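Reset a drive through its shuttered key well

TASK

The drive has tripped: on the control box whose shutter has the straight bar tab, push the shutter fully open with a fingertip, reach down into the well and press the sunken key all the way in, keeping it in for at least one second, then let it spring up and push the shutter fully closed again. Leave the other box, with the round post, untouched, and do not pick up or shift any of the loose parts lying about.

Things in the scene. Friction and masses are not known exactly. Their poses are not given: they have to be found in the camera images.
- bar_box: Fixed grey control box, 170 (x) x 92 (y) x 56 mm. Origin: centre of its underside; z up, x along its length, from the end with the well to the end with two black cable glands. On top, under a steel shutter with a straight bar tab, is a square well, centred at x = -40 mm, y = 0. Yaw within 0.4 rad; the two boxes may change places. The box to work on.
- bar_tab (a point): Foot of the dark bar-shaped tab, at its centre, on the upper face of the shutter (60.5 mm above the worktop); moves with it. The bar is 8 mm thick along the box's x, 44 mm long across it (y), and rises 16.5 mm above this point.
- bar_well (a point): Centre of the well's mouth, on the box's top face, 56 mm above the worktop; fixed to the box. The well is 46 x 46 mm square, 34 mm deep, sides along the box's x and y. In its middle stands a white round key 24 mm wide, its top 22 mm below this point (34 mm above the worktop) when up.
- bar_shutter (a joint): In m: 0 = closed over the well, 0.062 = fully open, slid along the box's +x to its stop (its edge 10 mm clear of the well). Plate 58 x 58 x 4 mm, the tab in its middle, between rails 58 mm apart and 65 mm above the worktop; end bars 64 mm high, inner faces at box x = -71 and 53 mm. Stays where left; starts at 0 to 0.008; about 2 N to push.
- bar_key (a joint): Key in the square well, in m: 0 = up, 0.006 = fully in (straight down; its top then 28 mm above the worktop). Springs back up; 2 N to start it, 5 N to hold it fully in.
- post_box: Fixed grey control box, 170 (x) x 92 (y) x 56 mm. Origin: centre of its underside; z up, x along its length, from the end with the well to the end with two black cable glands. On top, under a steel shutter with a round post, is a round well, centred at x = -40 mm, y = 0. Yaw within 0.4 rad; the two boxes may change places. To be left alone.
- post_tab (a point): Foot of the round post (18 mm wide, 16.5 mm high) on the other box's shutter, on the shutter's upper face.
- post_shutter (a joint): Shutter of the box with the round post, in m: 0 = closed, 0.062 = fully open. Starts between 0 and 0.008; leave as it is.
- post_key (a joint): Key in the round well, in m: 0 = up, 0.006 = fully in.
- bushing: Loose brass-coloured flanged bushing, 34 mm wide, 28 mm high, standing between the boxes; origin at the centre of its underside.
- ball_bearing: Loose steel ball bearing, 35 mm wide, 11 mm high, lying between the boxes; origin at the centre of its underside.
- stop_block_3: Loose black stop block, 22 x 46 x 26 mm, near the front edge between the boxes; origin at the centre of its underside.
- gear_24: Loose pale gear, 48 mm wide, 18 mm high, near the left front corner; origin at the centre of its underside.
- bearing_block: Loose light-grey bearing block, 20 x 54 x 34 mm high, near the front edge, to the right; origin at the centre of its underside.
- screwdriver_small: Loose screwdriver, 164 mm long (its y), 26 mm high, beyond the boxes; origin under its centre.
- marker_blue: Loose marker pen, 139 mm long (its y), 19 mm high, near the right front corner; origin under its centre.

How it is judged:
By the outcome, as a careful person would: the job done as asked, in the order asked, and still so for the second after the job is handed in, with the robot touching nothing.
It also fails if it takes over 54 s, if anything falls off the work surface, if the arm or the gripper's body presses on something with over 40 N, if the wrist force passes 120 N, or if a joint passes its speed limit or range.

ROBOT

A 6-joint arm with a two-finger parallel gripper is mounted at the origin on a cart in front of the work surface, level with it; the furniture and walls round the work are solid. World frame = base frame: x ahead of the robot, y to its left, z up, the work surface at z = 0. Lengths are in m, angles in rad, forces in N, time in s.
With the tool pointing down it reaches from about 0.35 to 0.975 m from the base axis. Payload 4.9 kg.
Tool frame: the origin (TCP) lies at the very end of the fingers, on their centre line; the grasp point (between the pads) lies 19 mm behind it (manip.grasp_offset is the distance from the TCP to the grasp point, in m); z points along the fingers, y is the line along which they close (so a half turn about z gives the same grasp; the last joint's range is limited). The gripper opens to 85 mm and grips with 20 to 120 N. Pads are 22 mm wide; open, the fingers measure 114 mm over their backs; the gripper's body (76 mm by 85 mm) begins 54 mm behind the grasp point. The pads swing forward as they close: fully open they stand 13 mm farther back than shut.
Start: joints at [1.163, 0.053, 1.613, -0, 1.476, -0.119], TCP at [0.178, 0.599, 0.231] pointing down, gripper open.
Joint ranges: [-3.01, 3.01], [-1.01, 2.22], [0.06, 2.58], [-1.02, 4.17], [0.09, 2.62], [-3.14, 3.14]. Speed limits (rad/s): [2.57, 2.57, 3.14, 3.14, 3.14, 3.14].

INTERFACE

Orientations are given as a unit quaternion [w, x, y, z].
In Python, from plant import manip, eyes, job_done, models gives the robot as it stands.
- The arm moves only by the tool servo_tool, never from a script. Its argument "motion" is one flat list of numbers, 5 for each row, row after row: the opening, from -1 (shut) to 1 (fully open), then the shift along the tool's x, y, z normalised to -1 to 1, where 1 is 120 mm, then the turn about the tool's z normalised to -1 to 1, where 1 is 45 degrees. A call has 1 to 5 rows; each row is the pose to reach, as a shift and turn from the pose commanded when the call began, along the tool's axes at that moment; what a row does not reach only later rows make up. A row lasts 1/8 s, in which the tool goes at most 62.5 mm and 10.7 degrees, less where a joint would pass 70% of its speed; a pose out of reach is approached as far as the arm can. A call with a number of a shift or a turn outside -1 to 1 is refused whole. A call with a gripper value outside its range is refused whole. The fingers move at their own pace and stop on an object; the grip force is fixed at half the most. Time passes only in rows, so rows that repeat a pose let the fingers close. It gives the time, the measured TCP pose, the force, the opening and the grip force at its end, in the units of the state.
- manip.state(): the state, without advancing time (a new reading comes with each control period).
- eyes.grab_frame(name): name is "scene" or "top" or "wrist"; returns (picture, depth): 480x640x3 uint8, red, green, blue; 480x640 float32, m along the optical axis (not along the pixel's ray), 0 where there is no reading.
- eyes.camera_params(name): a dict with "fov_y" (degrees; the focal length in pixels is half the picture's height over the tangent of half this angle, whatever the lens; pixels are square), "cx", "cy" (the principal point, pixels), "D" ([k1, k2, p1, p2, k3] as OpenCV has them; the pictures are not rectified), "pose" (4x4, takes a point from camera to world coordinates); the wrist camera has in their place "T_tool_cam" (4x4, takes a point from camera to tool coordinates, whose origin is the TCP and whose axes are the flange's). Camera axes: x right, y up, looking along -z (the intrinsics and any distortion apply to the point x, -y, -z); pixel columns grow to the right and rows downward; lengths in m; the calibration is good to about 2 mm. A picture is of the moment at which its call begins: read the wrist's pose just before it. camera_params takes no time and is no camera call.
- job_done(): hands the job in; it is judged then, once.
Trained networks look in the newest picture that a camera, given by its name, has taken for a name from the list of things; names that differ only in an ending like _2 or _b are one class to them, and where a whole thing is asked for, a point or a joint stands for the part that bears it (a point fixed in the world has none). Each returns a list of dicts, best first, with "p" (0 to 1); they miss things now and then, are a little off and sometimes report something else, mostly with a low value. They report only what shows in the picture. A call takes as long as a camera call.
- models.regions_of(camera, label): "mask" (480x640 bool, what is visible of it) and "pixel" ([column, row] in pixels, amid what is visible of it).
The state is a dict: "time": time; "joint_pos": joint angles; "joint_vel": joint speeds; "joint_efforts": joint torques, N m; "tool_pos": TCP position; "tool_rot": TCP orientation; "contact_force": force on the tool from outside, world axes, zero at the start; "ft_torque": the same for the moment, N m; "gripper_width": opening from 0.0 (shut) to 1.0 (fully open); "grasp_force": force on a finger pad.
Only numpy, scipy, OpenCV 4.12 (cv2) and the standard library are available. Lean on these libraries where they do the work, as an engineer would, in place of code of your own. Each camera call takes 0.05 s, during which the arm holds its last target. There are 200 camera calls.

## Working session

There is one attempt and no reset: what is moved stays moved. The work goes in short steps, Python scripts to look and compute and a tool call to move; the robot and the scene stay as the last step left them, time stands still between calls to the robot, and variables do not carry over. Pictures are saved under pics/ and viewed, at most 10 in all, crops included, and the job is handed in when it is done.

Besides the shell and the picture viewer there is one more tool, called after "Emit:" as name(argument=value, ...), one argument or row to a line, values as JSON. servo_tool: Moves the arm, as the interface text tells. Its arguments: {"type":"object","properties":{"motion":{"type":"array","items":{"type":"number","minimum":-1,"maximum":1}}},"required":["motion"]}

```bash
mkdir -p pics
cat > h.py <<'E'
import numpy as np, cv2
from plant import manip, eyes, job_done, models
from scipy.spatial.transform import Rotation as R
def K(c):
    f=240/np.tan(np.radians(c['fov_y'])/2)
    return np.array([[f,0,c['cx']],[0,f,c['cy']],[0,0,1.]]),np.array(c['D'],float)
def pose(c):
    if 'pose' in c: return np.array(c['pose'])
    s=manip.state(); T=np.eye(4); q=s['tool_rot']
    T[:3,:3]=R.from_quat([q[1],q[2],q[3],q[0]]).as_matrix(); T[:3,3]=s['tool_pos']
    return T@np.array(c['T_tool_cam'])
def rays(c,uv):
    k,D=K(c); n=cv2.undistortPoints(np.array(uv,float).reshape(-1,1,2),k,D).reshape(-1,2)
    return np.c_[n[:,0],-n[:,1],-np.ones(len(n))]
def atz(c,T,uv,z):
    r=rays(c,uv)@T[:3,:3].T; return T[:3,3]+r*((z-T[2,3])/r[:,2])[:,None]
def atd(c,T,uv,d):
    return (rays(c,uv)*np.array(d)[:,None])@T[:3,:3].T+T[:3,3]
def proj(c,T,P):
    k,D=K(c); q=(np.array(P,float)-T[:3,3])@T[:3,:3]; q=q*[1,-1,-1]
    return cv2.projectPoints(q,np.zeros(3),np.zeros(3),k,D)[0].reshape(-1,2)
def save(n,p): cv2.imwrite(n,cv2.cvtColor(p,cv2.COLOR_RGB2BGR))
E
python3 - <<'E'
from h import *
s=manip.state(); print(s['time'],s['tool_pos'],s['tool_rot'],s['contact_force'])
c=eyes.camera_params('top');T=pose(c)
p,d=eyes.grab_frame('top'); save('pics/top.png',p); np.save('d.npy',d)
for l in ['bar_box','bar_tab','post_tab','bar_shutter','post_box']:
    for r in models.regions_of('top',l)[:2]:
        print(l,round(r['p'],2),r['pixel'],r['mask'].sum(),atz(c,T,[r['pixel']],.0605))
print(T,c['D'])
E
```

```text
0.0 [0.17772625 0.598555   0.23008198] [-2.62287094e-04  1.43888049e-01  9.89593463e-01 -9.68951344e-04] [ 0.83928645  0.08175575 -0.26762472]
bar_box 0.81 [228.7, 262.4] 4013 [[0.49809201 0.20125989 0.0605    ]]
bar_tab 0.59 [223.8, 272.3] 697 [[0.47694429 0.21094062 0.0605    ]]
post_tab 0.57 [367.3, 259.4] 759 [[ 0.50844087 -0.09110642  0.0605    ]]
bar_shutter 0.55 [224.9, 272.3] 721 [[0.4769846  0.20858592 0.0605    ]]
post_box 0.88 [363.1, 242.4] 4070 [[ 0.54433521 -0.08218202  0.0605    ]]
post_box 0.48 [223.9, 274.8] 758 [[0.47166477 0.21052153 0.0605    ]]
[[ 0.01531584  0.98974404 -0.14202876  0.40328565]
 [-0.99964275  0.01204513 -0.02385977 -0.0113172 ]
 [-0.02190431  0.14234346  0.98957493  1.1014691 ]
 [ 0.          0.          0.          1.        ]] [-0.13016518  0.          0.          0.          0.        ]
```

View pics/top.png

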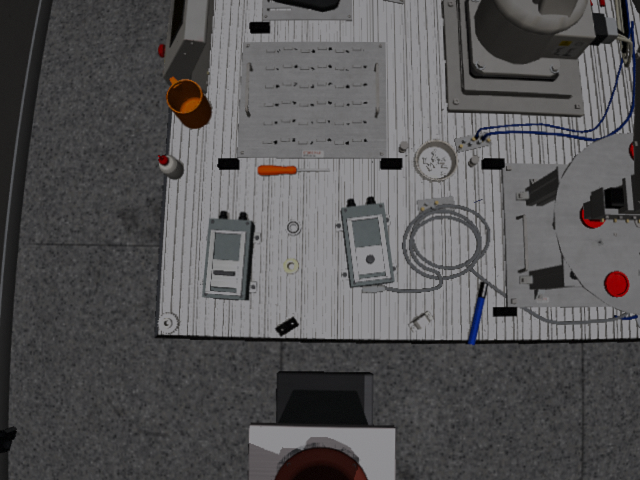

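The top view shows the bar box at about (229, 262), tab at (224, 272), well end towards the robot. The post box is to the right at (367, 245). I'll close the fingers, go above the bar box and look with the wrist camera.

Run:
```python
from h import *
print(np.array(eyes.camera_params('wrist')['T_tool_cam']).round(3),eyes.camera_params('wrist')['fov_y'])
c=eyes.camera_params('top');T=pose(c)
p,d=eyes.grab_frame('top')
m=models.regions_of('top','bar_box')[0]['mask']&(d>0)
v,u=np.nonzero(m); P=atd(c,T,np.c_[u,v],d[v,u])
Q=P[(P[:,2]>.05)&(P[:,2]<.07)]; 
(cx,cy),wh,a=cv2.minAreaRect((Q[:,:2]*1000).astype(np.float32)); print(cx,cy,wh,a,np.median(Q[:,2]))
```

```text
[[-0.     0.953  0.304  0.078]
 [ 1.     0.     0.    -0.001]
 [-0.     0.304 -0.953 -0.142]
 [ 0.     0.     0.     1.   ]] 69.7254653482805
508.3203125 208.36331176757812 (93.6434555053711, 171.01763916015625) 87.75090026855469 0.05768073537290608
```

Emit:
servo_tool(
  motion=[-1,-0.44,-0.3,0,0,-1,-0.875,-0.59,0,0,-1,-0.875,-0.59,0,0],
)

```text
time: 0.78
tool_pos: [0.2606, 0.4991, 0.2314]
tool_rot: [0.0, 0.146, 0.989, -0.0]
contact_force: [-0.2, 0.1, -0.4]
gripper_width: 0.38
grasp_force: 0.0
```

Emit:
servo_tool(
  motion=[-1,-0.44,-0.3,0,0,-1,-0.875,-0.59,0,0,-1,-0.875,-0.59,0,0],
)

```text
time: 1.15
tool_pos: [0.3408, 0.4018, 0.2315]
tool_rot: [0.0, 0.146, 0.989, 0.0]
contact_force: [-0.3, -0.1, 0.6]
gripper_width: -0.003
grasp_force: 0.0
```

Emit:
servo_tool(
  motion=[-1,-0.44,-0.3,0,0,-1,-0.875,-0.59,0,0,-1,-0.875,-0.59,0,0],
)

```text
time: 1.52
tool_pos: [0.421, 0.3045, 0.2315]
tool_rot: [0.0, 0.146, 0.989, 0.0]
contact_force: [-0.1, 0.3, -0.4]
gripper_width: 0.005
grasp_force: 0.0
```

Emit:
servo_tool(
  motion=[-1,-0.44,-0.3,0.1,-0.16,-1,-0.875,-0.59,0.25,-0.318,-1,-0.875,-0.59,0.25,-0.318,-1,-0.875,-0.59,0.25,-0.318,-1,-0.875,-0.59,0.25,-0.318],
)

```text
time: 2.15
tool_pos: [0.4993, 0.2099, 0.2019]
tool_rot: [0.0, 0.018, 1.0, 0.0]
contact_force: [0.5, -0.5, -1.0]
gripper_width: 0.002
grasp_force: 0.0
```

Run:
```python
from h import *
c=eyes.camera_params('wrist');T=pose(c)
p,d=eyes.grab_frame('wrist'); save('pics/w1.png',p); np.savez('w1.npz',d=d,T=T,p=p)
s=manip.state(); print(s['tool_pos'],s['tool_rot'])
for l in ['bar_tab','bar_box','bar_shutter']:
    for r in models.regions_of('wrist',l)[:2]:
        m=r['mask']; v,u=np.nonzero(m&(d>0)); P=atd(c,T,np.c_[u,v],d[v,u])
        Q=P[(P[:,2]>(.07 if l=='bar_tab' else .052))&(P[:,2]<.09)]
        print(l,round(r['p'],2),r['pixel'],m.sum(),len(Q),np.percentile(P[:,2],[5,50,95]))
        if len(Q)>10: print(cv2.minAreaRect((Q[:,:2]*1000).astype(np.float32)))
```

```text
[0.49935394 0.20975166 0.20194984] [3.82430104e-04 1.83305443e-02 9.99831852e-01 3.35503606e-04]
bar_tab 0.75 [313.8, 202.4] 4722 601 [0.05900021 0.0602824  0.07652553]
((474.2840576171875, 208.8784942626953), (42.840850830078125, 8.293078422546387), 87.3761215209961)
bar_shutter 0.88 [314.6, 204.0] 4600 4584 [0.05906279 0.06028772 0.07654203]
((474.2652282714844, 208.70703125), (56.681785583496094, 58.10806655883789), 87.62398529052734)
```

View pics/w1.png

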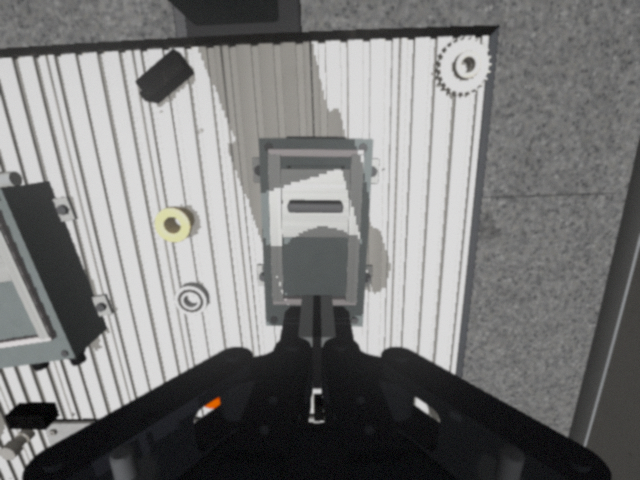

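The wrist view shows the shutter at (315, 200) with its bar tab at (315, 206), and the near box end at row 140. I'll refine the box frame from depth.

Run:
```python
from h import *
z=np.load('w1.npz'); d=z['d']; T=z['T']; c=eyes.camera_params('wrist')
v,u=np.nonzero((d>0)); P=atd(c,T,np.c_[u,v],d[v,u])
a=np.radians(-2.45); B=np.array([[np.cos(a),-np.sin(a)],[np.sin(a),np.cos(a)]])
L=(P[:,:2]-[.4743,.2088])@B*1000
ok=(np.abs(L[:,1])<70)&(L[:,0]<60)&(L[:,0]>-80)&(P[:,2]<.09)
L=L[ok]; Z=P[ok,2]*1000
t=(Z>50)
for x0 in range(-50,60,20):
    s=t&(abs(L[:,0]-x0)<10); print(x0,np.percentile(L[s,1],[1,99]).round(1), end=' ')
    s2=(Z>62.7)&(Z<70)&(abs(L[:,0]-x0)<10); w=L[s2,1]; print('rails',np.median(w[w<0]).round(1),np.median(w[w>0]).round(1))
for y0 in range(-30,40,15):
    s=abs(L[:,1]-y0)<4
    o=np.argsort(L[s,0]); print(y0,'xmin',np.percentile(L[s&t,0],.5).round(1))
s=abs(L[:,1])<18
for x0 in range(-54,55,2):
    q=s&(abs(L[:,0]-x0)<1); print(x0,np.median(Z[q]).round(1) if q.any() else '-',end='; ')
```

```text
-50 [-44.7  45.2] rails -18.3 18.8
-30 [-45.1  45.3] rails -31.9 32.1
-10 [-45.   44.9] rails -32.2 32.1
10 [-45.2  45.2] rails -32.9 32.9
30 [-45.3  44.9] rails -33.2 32.8
50 [-45.4  44.7] rails -33.2 32.6
-30 xmin -52.2
-15 xmin -52.3
0 xmin -52.4
15 xmin -51.7
30 xmin -51.8
-54 38.6; -52 55.6; -50 55.6; -48 55.5; -46 55.6; -44 62.9; -42 63.6; -40 63.5; -38 59.8; -36 55.6; -34 55.6; -32 55.5; -30 54.9; -28 59.5; -26 59.6; -24 60.1; -22 60.2; -20 60.1; -18 60.3; -16 60.2; -14 60.2; -12 60.1; -10 60.4; -8 59.9; -6 60.1; -4 68.0; -2 76.5; 0 76.8; 2 76.4; 4 75.9; 6 -; 8 60.1; 10 60.3; 12 60.2; 14 60.2; 16 60.0; 18 60.0; 20 60.1; 22 60.2; 24 60.3; 26 60.3; 28 59.9; 30 56.0; 32 55.4; 34 55.7; 36 55.7; 38 55.7; 40 55.7; 42 55.7; 44 55.6; 46 55.7; 48 55.6; 50 55.7; 52 55.7; 54 55.9;
```

Emit:
servo_tool(
  motion=[-1,0.384,-0.015,0.3,0,-1,0.384,-0.015,0.9,0,-1,0.384,-0.015,0.9,0,-1,0.384,-0.015,0.9,0],
)

```text
time: 2.85
tool_pos: [0.4542, 0.2083, 0.094]
tool_rot: [0.0, 0.019, 1.0, 0.0]
contact_force: [0.7, 0.3, 0.9]
gripper_width: 0.001
grasp_force: 0.0
```

Emit:
servo_tool(
  motion=[-1,0,0,0.12,0,-1,0,0,0.225,0,-1,0,0,0.225,0,-1,0,0,0.225,0],
)

```text
time: 3.35
tool_pos: [0.454, 0.208, 0.0665]
tool_rot: [0.0, 0.02, 1.0, 0.0]
contact_force: [-0.6, 0.2, -0.4]
gripper_width: 0.003
grasp_force: 0.0
```

Emit:
servo_tool(
  motion=[-1,-0.08,0,0,0,-1,-0.16,0,0,0,-1,-0.24,0,0,0,-1,-0.32,0,0,0,-1,-0.4,0,0,0],
)

```text
time: 3.98
tool_pos: [0.5026, 0.206, 0.0664]
tool_rot: [0.0, 0.02, 1.0, -0.0]
contact_force: [-1.4, 0.1, 1.5]
gripper_width: -0.002
grasp_force: 1.0
```

Emit:
servo_tool(
  motion=[-1,-0.03,0,0,0,-1,-0.05,0,0,0,-1,-0.06,0,0,0,-1,-0.06,0,0,0],
)

```text
time: 4.47
tool_pos: [0.509, 0.2059, 0.0663]
tool_rot: [0.0, 0.019, 1.0, 0.0]
contact_force: [-0.5, 0.2, -0.1]
gripper_width: -0.0
grasp_force: 0.2
```

Emit:
servo_tool(
  motion=[-1,-0.02,0,0,0,-1,-0.04,0,0,0,-1,-0.05,0,0,0],
)

```text
time: 4.85
tool_pos: [0.5145, 0.2057, 0.0662]
tool_rot: [-0.001, 0.02, 1.0, 0.0]
contact_force: [-5.3, 0.4, 3.7]
gripper_width: -0.004
grasp_force: 2.9
```

Emit:
servo_tool(
  motion=[-1,-0.015,0,0,0,-1,-0.02,0,0,0,-1,-0.02,0,0,0],
)

```text
time: 5.22
tool_pos: [0.5146, 0.2057, 0.0662]
tool_rot: [-0.004, 0.019, 1.0, -0.0]
contact_force: [-12.3, -1.4, 9.3]
gripper_width: -0.004
grasp_force: 6.2
```

Emit:
servo_tool(
  motion=[-1,0.08,0,0,0,-1,0.08,0,-0.4,0,-1,0.42,0.013,-0.7,0,-1,0.42,0.013,-0.7,0,-1,0.42,0.013,-0.7,0],
)

```text
time: 5.85
tool_pos: [0.4672, 0.209, 0.15]
tool_rot: [0.0, 0.019, 1.0, 0.0]
contact_force: [0.3, 0.3, -1.1]
gripper_width: 0.003
grasp_force: 0.0
```

Run:
```python
from h import *
c=eyes.camera_params('wrist');T=pose(c)
p,d=eyes.grab_frame('wrist'); save('pics/w2.png',p)
s=manip.state(); print(s['tool_pos'],s['tool_rot'],s['contact_force'])
print('well proj',proj(c,T,[[.4671,.2091,.056],[.4671,.2091,.034]]), 'tcp',proj(c,T,[s['tool_pos']]))
v,u=np.nonzero((d>0)); P=atd(c,T,np.c_[u,v],d[v,u])
a=np.radians(-2.45); B=np.array([[np.cos(a),-np.sin(a)],[np.sin(a),np.cos(a)]])
L=(P[:,:2]-[.4671,.2091])@B*1000; Z=P[:,2]*1000
for nm,k in [('key',(Z>30)&(Z<37)&(abs(L)<20).all(1)),('tab',(Z>72)&(Z<80)&(abs(L[:,1])<25)&(L[:,0]>40)&(L[:,0]<75))]:
    if k.sum()>10: print(nm,k.sum(),cv2.minAreaRect(L[k].astype(np.float32)),np.median(Z[k]))
```

```text
[0.46693597 0.20881332 0.14911839] [-4.49708775e-04  1.95817225e-02  9.99808129e-01 -2.42488193e-04] [-0.99968457  0.43060338 -0.40891627]
well proj [[317.80013718 250.12867181]
 [317.70058716 241.28509571]] tcp [[317.878997   312.85117519]]
key 681 ((-0.5829877853393555, -0.09442520141601562), (22.806591033935547, 23.118818283081055), 9.231254577636719) 33.58090730804142
```

View pics/w2.png

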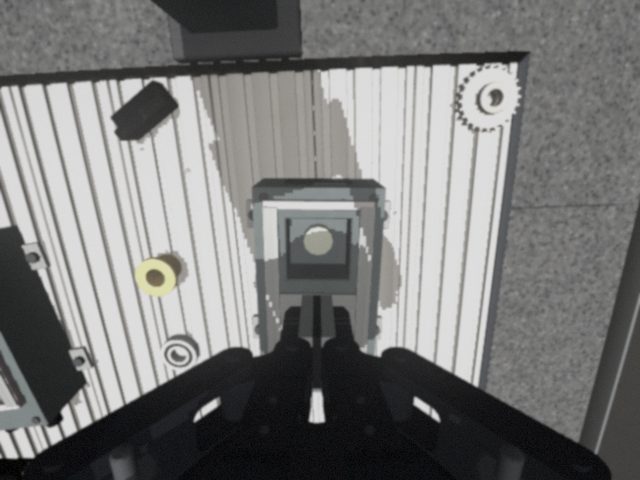

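The well is fully uncovered and the key at (318, 240) lies centred under the TCP. I'll descend and press.

Emit:
servo_tool(
  motion=[-1,0,0,0.3,0,-1,0,0,0.6,0,-1,0,0,0.8,0,-1,0,0,0.9,0,-1,0,0,0.9,0],
)

```text
time: 6.52
tool_pos: [0.4663, 0.2086, 0.0407]
tool_rot: [-0.002, 0.02, 1.0, -0.0]
contact_force: [-0.0, 0.3, 0.2]
gripper_width: -0.004
grasp_force: 0.0
```

Emit:
servo_tool(
  motion=[-1,0,0,0.04,0,-1,0,0,0.07,0,-1,0,0,0.09,0,-1,0,0,0.11,0,-1,0,0,0.11,0],
)

```text
time: 7.15
tool_pos: [0.4678, 0.2092, 0.0298]
tool_rot: [0.001, 0.02, 1.0, 0.0]
contact_force: [0.7, -0.2, 4.0]
gripper_width: 0.0
grasp_force: 2.0
```

Emit:
servo_tool(
  motion=[-1,0,0,0.02,0,-1,0,0,0.04,0,-1,0,0,0.04,0],
)

```text
time: 7.52
tool_pos: [0.4679, 0.2093, 0.0277]
tool_rot: [-0.0, 0.019, 1.0, -0.0]
contact_force: [-8.2, -4.2, 24.5]
gripper_width: -0.0
grasp_force: 12.1
```

Bottomed out at 24 N. Now I'll hold it there for about 1.9 s.

Emit:
servo_tool(
  motion=[-1,0,0,0,0,-1,0,0,0,0,-1,0,0,0,0,-1,0,0,0,0,-1,0,0,0,0],
)

```text
time: 8.15
tool_pos: [0.468, 0.2093, 0.0278]
tool_rot: [-0.0, 0.019, 1.0, -0.0]
contact_force: [-9.8, -3.9, 23.8]
gripper_width: -0.002
grasp_force: 12.0
```

Emit:
servo_tool(
  motion=[-1,0,0,0,0,-1,0,0,0,0,-1,0,0,0,0,-1,0,0,0,0,-1,0,0,0,0],
)

```text
time: 8.78
tool_pos: [0.4679, 0.2093, 0.0278]
tool_rot: [-0.0, 0.019, 1.0, -0.0]
contact_force: [-9.0, -3.8, 23.8]
gripper_width: -0.005
grasp_force: 12.0
```

Emit:
servo_tool(
  motion=[-1,0,0,0,0,-1,0,0,0,0,-1,0,0,0,0,-1,0,0,0,0,-1,0,0,0,0],
)

```text
time: 9.4
tool_pos: [0.4679, 0.2093, 0.0278]
tool_rot: [-0.0, 0.019, 1.0, -0.0]
contact_force: [-9.4, -2.8, 24.0]
gripper_width: 0.001
grasp_force: 12.0
```

Emit:
servo_tool(
  motion=[-1,0,0,-0.15,0,-1,0,0,-0.45,0,-1,0,0,-0.71,0,-1,0,0,-0.71,0],
)

```text
time: 9.9
tool_pos: [0.4686, 0.2095, 0.112]
tool_rot: [0.002, 0.02, 1.0, 0.001]
contact_force: [-0.8, -0.4, -0.1]
gripper_width: -0.001
grasp_force: 0.0
```

Emit:
servo_tool(
  motion=[-1,-0.35,0,0,0,-1,-0.675,0,0,0,-1,-0.675,0,0,0,-1,-0.675,0,0,0],
)

```text
time: 10.4
tool_pos: [0.5464, 0.2057, 0.1076]
tool_rot: [-0.002, 0.02, 1.0, -0.0]
contact_force: [-0.0, 0.1, -0.1]
gripper_width: -0.002
grasp_force: 0.0
```

Run:
```python
from h import *
c=eyes.camera_params('wrist');T=pose(c)
p,d=eyes.grab_frame('wrist'); save('pics/w3.png',p)
s=manip.state(); print(s['tool_pos'],s['tool_rot'],s['contact_force'])
v,u=np.nonzero((d>0)); P=atd(c,T,np.c_[u,v],d[v,u])
a=np.radians(-2.45); B=np.array([[np.cos(a),-np.sin(a)],[np.sin(a),np.cos(a)]])
L=(P[:,:2]-[.4671,.2091])@B*1000; Z=P[:,2]*1000
for nm,k in [('key',(Z>25)&(Z<37)&(abs(L)<18).all(1)),('tab',(Z>72)&(Z<80)&(abs(L[:,1])<25)&(L[:,0]>40)&(L[:,0]<71))]:
    if k.sum()>10: print(nm,k.sum(),cv2.minAreaRect(L[k].astype(np.float32)),np.median(Z[k]))
```

```text
[0.54634895 0.20576766 0.10791098] [-1.51953020e-03  1.93971924e-02  9.99810648e-01 -3.28360867e-04] [ 0.32664106 -0.37238011 -0.29649247]
key 1247 ((-0.3519268035888672, 0.26117801666259766), (22.976133346557617, 22.903053283691406), 44.85849380493164) 33.58994625612851
tab 1266 ((61.34627151489258, 0.028223037719726562), (8.407448768615723, 43.600711822509766), 0.4608256220817566) 76.34155733478559
```

View pics/w3.png

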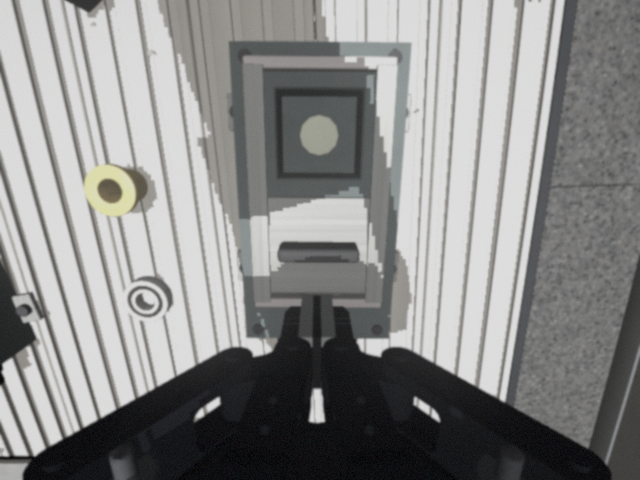

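The shutter is at its stop (tab at (318, 252), 61–62 mm from the well), and the key has sprung back up. Next I'll descend beyond the tab and push it closed.

Emit:
servo_tool(
  motion=[-1,-0.025,0,0,0,-1,-0.025,0,0.2,0,-1,-0.025,0,0.34,0,-1,-0.025,0,0.34,0,-1,-0.025,0,0.34,0],
)

```text
time: 11.08
tool_pos: [0.5513, 0.2059, 0.0692]
tool_rot: [0.0, 0.019, 1.0, 0.0]
contact_force: [-0.3, 0.5, 0.3]
gripper_width: -0.0
grasp_force: 0.0
```

Emit:
servo_tool(
  motion=[-1,0.08,0,0.02,0,-1,0.18,0,0.02,0,-1,0.28,0,0.02,0,-1,0.38,0,0.02,0,-1,0.48,0,0.02,0],
)

```text
time: 11.7
tool_pos: [0.4927, 0.2081, 0.0666]
tool_rot: [0.0, 0.019, 1.0, 0.0]
contact_force: [2.6, 0.5, 0.5]
gripper_width: 0.002
grasp_force: 1.0
```

Emit:
servo_tool(
  motion=[-1,0.03,0,0,0,-1,0.05,0,0,0,-1,0.07,0,0,0,-1,0.07,0,0,0],
)

```text
time: 12.2
tool_pos: [0.4846, 0.2082, 0.066]
tool_rot: [-0.001, 0.02, 1.0, -0.0]
contact_force: [1.1, 0.4, 0.1]
gripper_width: 0.001
grasp_force: 0.2
```

Emit:
servo_tool(
  motion=[-1,0.015,0,0,0,-1,0.03,0,0,0,-1,0.03,0,0,0],
)

```text
time: 12.58
tool_pos: [0.4823, 0.2083, 0.0661]
tool_rot: [0.001, 0.02, 1.0, -0.0]
contact_force: [6.5, 0.8, -4.5]
gripper_width: 0.0
grasp_force: 2.8
```

Emit:
servo_tool(
  motion=[-1,0.02,0,0,0,-1,0.03,0,0,0,-1,0.03,0,0,0],
)

```text
time: 12.95
tool_pos: [0.4822, 0.2083, 0.0664]
tool_rot: [0.006, 0.02, 1.0, 0.0]
contact_force: [17.9, 0.7, -14.1]
gripper_width: -0.004
grasp_force: 8.7
```

At the stop (18 N, no further travel). I'll back off, lift and check.

Emit:
servo_tool(
  motion=[-1,-0.1,0,0,0,-1,-0.12,0,0,0,-1,-0.12,0,-0.4,0,-1,-0.4,0,-0.9,0,-1,-0.4,0,-0.9,0],
)

```text
time: 13.58
tool_pos: [0.5296, 0.2074, 0.1803]
tool_rot: [0.005, 0.02, 1.0, 0.001]
contact_force: [0.3, -0.1, -0.2]
gripper_width: -0.002
grasp_force: 0.0
```

Run:
```python
from h import *
c=eyes.camera_params('wrist');T=pose(c)
p,d=eyes.grab_frame('wrist'); save('pics/w4.png',p)
s=manip.state(); print(s['time'],s['tool_pos'],s['contact_force'])
v,u=np.nonzero((d>0)); P=atd(c,T,np.c_[u,v],d[v,u])
a=np.radians(-2.45); B=np.array([[np.cos(a),-np.sin(a)],[np.sin(a),np.cos(a)]])
L=(P[:,:2]-[.4671,.2091])@B*1000; Z=P[:,2]*1000
k=(Z>72)&(Z<80)&(abs(L[:,1])<25)&(abs(L[:,0])<25)
print(k.sum(),cv2.minAreaRect(L[k].astype(np.float32)))
```

```text
13.625 [0.5281421  0.20716475 0.17809607] [-0.24115252 -0.5519641  -0.44541203]
745 ((-0.4854774475097656, -0.10959243774414062), (7.529397964477539, 43.33835220336914), 0.10704191029071808)
```

View pics/w4.png

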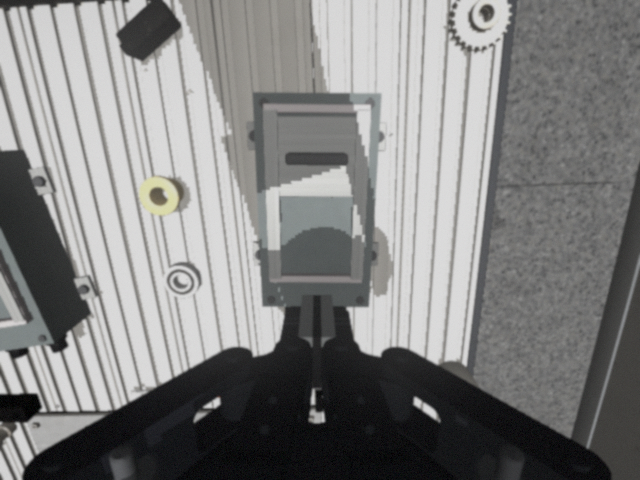

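The shutter is fully closed: the tab at (317, 158) is over the well centre, and it travelled 61.8 mm back. The robot is clear of everything.

```bash
python3 -c "
from plant import job_done
print(job_done())"
```

```text
the job is handed in; nothing more can be done
None
```

I pushed the bar-tab shutter open to its stop and held the key fully in for about 2 s. It sprang back up, and I pushed the shutter fully closed. The other box and the loose parts were not touched, and the job was handed in at about 14 s.

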